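# Seat the carrier plate on the flask shaker

### The arm

A 6-joint arm with a two-finger parallel gripper is mounted at the origin on the work surface. World frame = base frame: x ahead of the robot, y to its left, z up, the work surface at z = 0. Lengths are in m, angles in rad, forces in N, time in s.
With the tool pointing down it reaches from about 0.325 to 0.9 m from the base axis. Payload 6.1 kg.
Tool frame: the origin (TCP) lies at the centre of the arm's flange, where the gripper is bolted on; the fingertips stand 173 mm ahead of it and the grasp point (between the pads) lies 155 mm ahead of it; z points along the fingers, y is the direction in which the jaws open and shut (so a half turn about z gives the same grasp; the last joint's range is limited). The gripper opens to 85 mm and grips with 20 to 120 N. Pads are 22 mm wide; open, the fingers measure 114 mm over their backs; the gripper's body (76 mm by 85 mm) begins 54 mm behind the grasp point. The pads swing forward as they close: fully open they stand 13 mm farther back than shut.
Start: joints at [-1.324, 0.22, 1.526, -0, 1.395, -0.126], TCP at [0.228, -0.582, 0.405] pointing down, gripper open.
Joint ranges: [-2.98, 2.98], [-0.91, 2.08], [0.09, 2.57], [-1.24, 4.39], [0.2, 2.65], [-2.68, 2.68]. Speed limits (rad/s): [2.57, 2.57, 3.01, 3.14, 3.14, 3.14].

### API

Orientations are given as a unit quaternion [w, x, y, z].
In Python, from plant import env, optics gives the robot as it stands.
- The arm moves only by the tool jog_arm, never from a script. Its argument "steps" is text: rows parted by semicolons, each of 7 numbers parted by spaces: the turn, a rotation vector about the world's x, y, z in rad, then the shift along the world's x, y, z in cm, then the closure, from -1 (fully open) to 1 (shut). A call has 1 to 20 rows; each row shifts and turns the pose as measured when the row begins; what a row does not reach is not made up. A row lasts 1/10 s, in which the tool goes at most 50 mm and 8.59 degrees, less where a joint would pass 70% of its speed; a pose out of reach is approached as far as the arm can. A call with a gripper value outside its range is refused whole. The fingers move at their own pace and stop on an object; "force" is the grip in N (left out, the last holds). Time passes only in rows, so rows that do not move let the fingers close. It gives the time, the measured TCP pose, the force and the opening at its end, in the units of the state.
- env.read_state(): the state, without advancing time (a new reading comes with each control period).
- optics.capture(name): name is "side" or "top"; returns a dict with "pixels" (420x560x3 uint8, red, green, blue), "intrinsics" (3x3 intrinsics, pixels), "rvec" (rotation vector, rad) and "tvec" (3), from world to camera coordinates, as OpenCV has them. Camera axes: x right, y down, z forward; pixel columns grow to the right and rows downward; lengths in m; the calibration is good to about 2 mm. A picture is of the moment at which its call begins. There is no depth.
- env.hand_in(): hands the job in, once; it reports no verdict.
The state is a dict: "clock": time; "q": joint angles; "qd": joint speeds; "tau": joint torques, N m; "position": TCP position; "ee_rot": TCP orientation; "wrist_force": force on the tool from outside, world axes, zero at the start; "wrist_torque": the same for the moment, N m; "opening": opening from 0.0 (shut) to 1.0 (fully open).
Only numpy, scipy, OpenCV 4.12 (cv2) and the standard library are available. Lean on these libraries where they do the work, as an engineer would, in place of code of your own. Each camera call takes 0.05 s, during which the arm holds its last target. There are 200 camera calls.

### The job

The aluminium carrier plate lies loose and tilted on the deck of the bench shaker, propped on the two locating pins. Push it back against the rear housing and nudge it sideways with your fingertips until its two holes drop over the two pins, so that it lies flat on the deck; do not lift it or flip it up. Leave the other things standing where they are and move clear.

Things in the scene. Friction and masses are not known exactly. Their poses are not given: they have to be found in the camera images.
- shaker: Low white bench shaker, fixed. Origin: centre of its footprint on the table; x = away from its control-panel front, y = left seen from there. Flat grey deck, top 60 mm above the table, x = -130 to 90 mm, y = -170 to 170 mm. Behind it the rear housing, a straight fence with its face at x = 90 mm, top 85 mm above the table, 60 mm deep.
- pin_left (a point): Top centre of the left steel locating pin, at shaker x = 49, y = 50 mm, 8 mm above the deck; axes as the shaker's. Pin 9 mm diameter, 8 mm tall, tapering to 5 mm over its top 2.5 mm. Both pins are hidden under the plate at the start.
- pin_right (a point): Top centre of the right locating pin, the same, at shaker x = 49, y = -50 mm.
- plate: Loose aluminium plate, 120 (its x) by 160 (its y) by 8 mm, about 0.4 kg, a flush black mat on top. Origin: centre of its underside; x towards the rear housing. Starts on the pin tops and its front edge, tilted 0.08 rad, rear edge up, 10 to 35 mm short of the housing, up to 0.13 rad askew, 20 to 50 mm too far left or right. Seated: flat on the deck, origin at shaker x = 29, y = 0 mm.
- hole_left (a point): Centre of the plate's left through hole at the underside: 13 mm diameter, at plate x = 20, y = 50 mm (40 mm from the rear edge). Seated, it is round the left pin with 2 mm play all round, and the plate is 1 mm free of the rear housing.
- hole_right (a point): The same for the right hole, at plate x = 20, y = -50 mm; it belongs on the right pin.
- bung: small black rubber bung, 34 mm wide, 26 mm tall, standing on a front corner of the deck; origin under its centre; leave alone
- vial: small amber jar, 22 mm wide, 50 mm tall, standing on the rear housing; origin under its centre; leave alone
- flask: clear conical flask with a black stopper, 70 mm wide, 115 mm tall, left of the shaker; origin under its centre; leave alone
- driver: screwdriver 170 mm long lying right of the shaker; origin near its middle; leave alone
- reagent: amber bottle, 66 mm wide, 170 mm tall, left of the shaker; origin under its centre; leave alone
- washbottle: white bottle with red cap, 60 mm wide, 150 mm tall, right of the shaker; origin under its centre; leave alone
Things that resemble listed ones, but are neither listed nor needed, are in the scene too. Of the things shaped like the plate, the aluminium one is meant.

How it is judged:
By the outcome, as a careful person would: the job done as asked, in the order asked, and still so for the second after the job is handed in, with the robot touching nothing.
It also fails if it takes over 61 s, if anything falls off the work surface, if the arm or the gripper's body presses on something with over 40 N, if the wrist force passes 120 N, or if a joint passes its speed limit or range.

## Working session

There is one attempt and no reset: what is moved stays moved. The work goes in short steps, Python scripts to look and compute and a tool call to move; the robot and the scene stay as the last step left them, time stands still between calls to the robot, and variables do not carry over. Pictures are saved under pics/ and viewed, about 8 in all and at most 12, crops included, and the job is handed in when it is done.

Besides the shell and the picture viewer there is one more tool, called as name(argument=value, ...) on one line, values as JSON. jog_arm: Moves the arm, as the interface text tells. Its arguments: {"type":"object","properties":{"steps":{"type":"string"},"force":{"type":"number"}},"required":["steps"]}

```bash
mkdir -p pics; ls; cat > h.py <<'E'
import numpy as np, cv2
from plant import env, optics
def cap(n,f=None):
    c=optics.capture(n)
    if f: cv2.imwrite('pics/'+f,c['pixels'][:,:,::-1])
    return c
def cast(c,uv,z):
    R=cv2.Rodrigues(np.array(c['rvec'],float))[0];t=np.array(c['tvec'],float).ravel()
    o=-R.T@t;d=R.T@np.linalg.inv(c['intrinsics'])@np.array([uv[0],uv[1],1.])
    return o+d*(z-o[2])/d[2]
def proj(c,P):
    return cv2.projectPoints(np.array(P,float).reshape(-1,3),np.array(c['rvec'],float),np.array(c['tvec'],float),np.array(c['intrinsics'],float),None)[0].reshape(-1,2)
E
python3 - <<'E'
from h import *
for n in('top','side'):
    c=cap(n,n+'0.png')
    R=cv2.Rodrigues(np.array(c['rvec'],float))[0];print(n,-R.T@np.array(c['tvec']).ravel(),c['intrinsics'][0])
E
```

```text
pics
top [0.27974288 0.01461386 0.9835941 ] [412.77993346   0.         277.46502021]
side [-0.27286417  0.71017132  0.67027305] [483.5348233    0.         274.95947322]
```

View pics/top0.png

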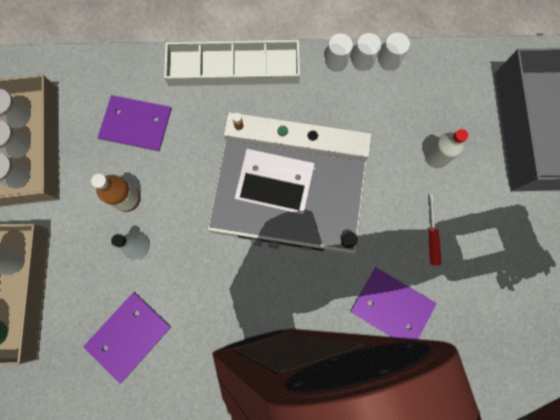

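View pics/side0.png

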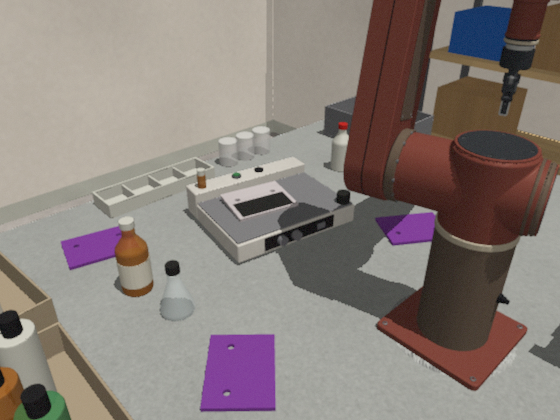

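The top view shows the shaker at about (290,180) px, with the pinkish-grey aluminium plate on its deck at about (275,180). The other plate shapes are purple, at (135,123), (127,337) and (393,305), and lie on the table. The aluminium one on the deck is the one meant. I'll confirm it in an enlarged crop.

```bash
python3 - <<'E'
import cv2
i=cv2.imread('pics/top0.png')[105:255,200:380]
cv2.imwrite('pics/crop0.png',cv2.resize(i,None,fx=4,fy=4,interpolation=cv2.INTER_CUBIC))
E
```

```text
(no output)
```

View pics/crop0.png

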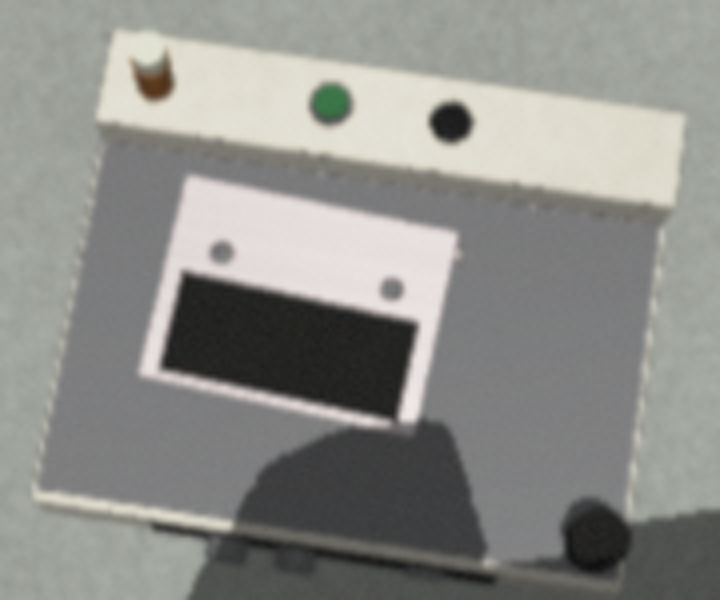

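The crop confirms it: a bare metallic plate with two holes at (222,252) and (392,289) and a black mat, lying loose on the deck and shifted left. Next I'll measure the shaker and plate poses.

```bash
cat >> h.py <<'E'
def fit2d(model,world):
    A=np.array(model,float);B=np.array(world,float)[:,:2]
    a=A.mean(0);b=B.mean(0);H=(A-a).T@(B-b)
    th=np.arctan2(H[0,1]-H[1,0],H[0,0]+H[1,1]);R=np.array([[np.cos(th),-np.sin(th)],[np.sin(th),np.cos(th)]])
    t=b-R@a;return th,t,R,(B-(A@R.T+t))*1000
def plate_px(c,box):
    "sub-pixel corners of bright plate inside the box (x0,y0,x1,y1)"
    x0,y0,x1,y1=box;im=cv2.resize(c['pixels'][y0:y1,x0:x1],None,fx=4,fy=4,interpolation=cv2.INTER_CUBIC)
    m=(im.min(2)>165).astype(np.uint8)
    n,l,s,_=cv2.connectedComponentsWithStats(m);k=1+np.argmax(s[1:,4])
    q=cv2.boxPoints(cv2.minAreaRect(np.argwhere(l==k)[:,::-1].astype(np.float32)))
    return (q+.5)/4-.5+[x0,y0]
E
python3 - <<'E'
from h import *
c=cap('top')
f=lambda u,v:((u+.5)/4-.5+200,(v+.5)/4-.5+105)
M=[(.15,.17),(.15,-.17),(.09,.17),(.09,-.17),(-.13,.17),(-.13,-.17)]
P=[(115,30,.085),(685,115,.085),(97,125,.085),(668,208,.085),(37,495,.06),(620,588,.06)]
W=[cast(c,f(u,v),z) for u,v,z in P]
th,t,R,e=fit2d(M,W);print('shaker',th,t,e.round(1).tolist())
M=[(.06,.08),(.06,-.08),(-.06,-.08),(-.06,.08)]
P=[(187,176,.0776),(458,232,.0776),(415,425,.068),(140,377,.068)]
W=[cast(c,f(u,v),z) for u,v,z in P]
tp,pt,_,e=fit2d(M,W);print('plate',tp,pt,e.round(1).tolist())
print('in shaker',tp-th,(R.T@(pt-t))*1000)
print('corners sh',[(R.T@(w[:2]-t)*1000).round(1).tolist() for w in W])
print(plate_px(c,(222,140,330,216)),[f(u,v) for u,v,z in P])
for y in(.05,-.05): print('pin',R@[.049,y]+t, R@[.029,0]+t)
s=env.read_state();print(s['position'],s['ee_rot'],s['wrist_force'],s['opening'])
E
```

```text
shaker -0.17454497340022762 [ 0.52824725 -0.01673866] [[-2.0, -2.3], [-2.5, 2.3], [-1.9, -2.7], [0.3, 5.4], [3.0, -5.4], [3.1, 2.6]]
plate -0.22388174997853677 [0.53975164 0.01713275] [[-0.9, -0.8], [-2.4, -0.4], [3.9, 0.7], [-0.6, 0.5]]
in shaker -0.04933677657830915 [ 5.44747589 35.35460371]
corners sh [[68.6, 111.3], [59.1, -48.3], [-54.7, -40.2], [-51.2, 118.6]]
[[233.90198135 198.46980286]
 [245.51089096 147.05891037]
 [315.13812256 162.78118896]
 [303.52922058 214.19207764]] [(246.375, 148.625), (314.125, 162.625), (303.375, 210.875), (234.625, 198.875)]
pin [0.58518573 0.02399228] [ 0.55680662 -0.0217748 ]
pin [ 0.56781973 -0.07448828] [ 0.55680662 -0.0217748 ]
[ 0.2275857  -0.58186461  0.40384684] [-7.66838182e-04  9.82672730e-01  1.85347548e-01 -5.61170144e-05] [ 0.96320566 -0.00874713  0.16373764] 0.9980890333547467
```

jog_arm(steps="0 0 -.035 2.1 4.4 0 1;0 0 -.035 2.1 4.4 0 1;0 0 -.035 2.1 4.4 0 1;0 0 -.035 2.1 4.4 0 1;0 0 -.035 2.1 4.4 0 1;0 0 -.035 2.1 4.4 0 1;0 0 -.035 2.1 4.4 0 1;0 0 -.035 2.1 4.4 0 1;0 0 -.035 2.1 4.4 0 1;0 0 -.035 2.1 4.4 0 1;0 0 -.035 2.1 4.4 0 1;0 0 -.035 2.1 4.4 0 1;0 0 -.035 2.1 4.4 0 1;0 0 -.035 2.1 4.4 0 1;0 0 -.035 2.1 4.4 0 1;0 0 0 0 0 0 1")

```text
clock: 1.75
position: [0.5419, 0.0996, 0.3987]
ee_rot: [-0.003, 0.996, -0.09, 0.001]
wrist_force: [-0.3, -0.3, -0.9]
opening: 0.005
```

jog_arm(steps="0 0 0 1.7 3.5 0 1;0 0 0 0 0 -4 1;0 0 0 0 0 -4 1;0 0 0 0 0 -4 1;0 0 0 0 0 -1.5 1;0 0 0 0 0 0 1")

```text
clock: 2.35
position: [0.5582, 0.1365, 0.2593]
ee_rot: [-0.002, 0.996, -0.088, 0.002]
wrist_force: [-0.4, 0.5, -0.1]
opening: -0.004
```

```bash
python3 - <<'E'
from h import *
s=env.read_state();p=s['position'];print(p,s['wrist_force'])
for n,b in(('top',(200,105)),('side',(170,120))):
    c=cap(n);i=c['pixels'][b[1]:b[1]+150,b[0]:b[0]+180,::-1].copy()
    cv2.imwrite('pics/%s1.png'%n,cv2.resize(i,None,fx=2.2,fy=2.2,interpolation=cv2.INTER_CUBIC))
    print(n,proj(c,[p[0],p[1],p[2]-.173])-b)
a=cv2.imread('pics/top1.png');b=cv2.imread('pics/side1.png');cv2.imwrite('pics/both1.png',np.hstack([a,b]))
E
```

```text
[0.55822343 0.13646481 0.25925066] [-0.42791748  0.51112201 -0.07612182]
top [[21.70300092 66.54715745]]
side [[45.07236373 85.83439932]]
```

View pics/both1.png

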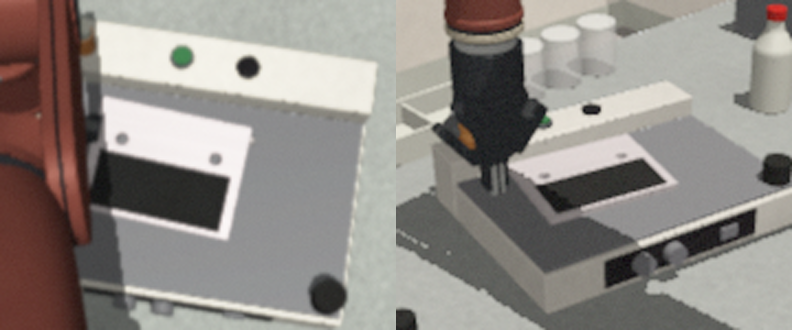

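The side view shows the shut fingertips at about (493,192), matching the 173 mm tip length, just left of the plate. Lower, then push right.

jog_arm(steps="0 0 0 0 0 -1.2 1;0 0 0 0 0 -1.0 1;0 0 0 0 0 0 1;0 0 0 -.1 -.5 0 1;0 0 0 -.1 -.5 0 1;0 0 0 -.1 -.5 0 1;0 0 0 -.1 -.5 0 1;0 0 0 -.1 -.5 0 1;0 0 0 -.1 -.5 0 1;0 0 0 -.1 -.5 0 1;0 0 0 -.1 -.5 0 1")

```text
clock: 3.55
position: [0.5534, 0.0932, 0.2448]
ee_rot: [-0.004, 0.996, -0.088, 0.009]
wrist_force: [1.5, 2.9, -0.3]
opening: 0.002
```

```bash
cat >> h.py <<'E'
th=-.1745;T=np.array([.5282,-.0167]);RS=np.array([[np.cos(th),-np.sin(th)],[np.sin(th),np.cos(th)]])
def sh(p): return (RS.T@(np.array(p)[:2]-T)*1000).round(1)
def st():
    s=env.read_state();p=s['position'];print('t',s['clock'],'tool sh',sh(p),'z',round(p[2],4),'F sh',(RS.T@s['wrist_force'][:2]).round(1),s['wrist_force'][2].round(1));return p
def both(c1,c2,f):
    o=[cv2.resize(c['pixels'][y:y+150,x:x+180,::-1],None,fx=2.2,fy=2.2,interpolation=cv2.INTER_CUBIC) for c,x,y in((c1,200,105),(c2,170,120))]
    cv2.imwrite('pics/'+f,np.hstack(o))
def holes(c,z=.075):
    "dark spots in bright plate area: hole centres in shaker frame"
    x0,y0=222,130;g=cv2.resize(c['pixels'][y0:218,x0:345],None,fx=4,fy=4,interpolation=cv2.INTER_CUBIC).min(2)
    m=(g<160).astype(np.uint8);n,l,s,ce=cv2.connectedComponentsWithStats(m)
    for k in range(1,n):
        if 120<s[k,4]<900 and s[k,2]<40 and s[k,3]<40:
            uv=(ce[k]+.5)/4-.5+[x0,y0];print('spot',uv.round(1),'sh',sh(cast(c,uv,z)),'area',s[k,4])
E
python3 - <<'E'
from h import *
st();c=cap('top');holes(c);both(c,cap('side'),'b2.png')
E
```

```text
t 3.55 tool sh [  5.7 112.6] z 0.2448 F sh [1.  3.1] -0.3
spot [301.  177.5] sh [ 20.2 -23.6] area 256
```

View pics/b2.png

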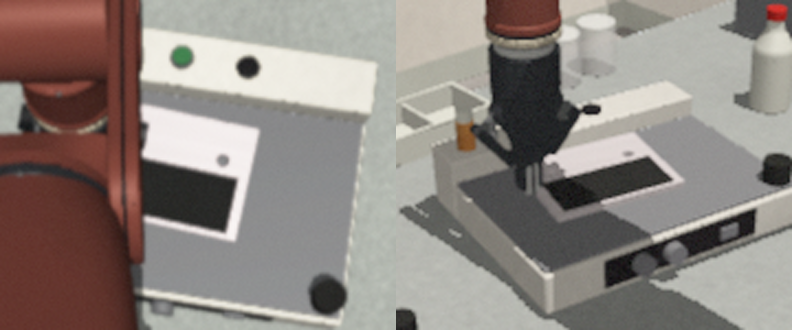

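The fingertip is touching the left edge but sits about 8 mm too high. I'll back off, lower it and push on.

jog_arm(steps="0 0 0 .2 1 0 1;0 0 0 0 0 0 1;0 0 0 0 0 -.6 1;0 0 0 0 0 -.3 1;0 0 0 0 0 0 1")

```text
clock: 4.15
position: [0.5555, 0.1041, 0.2348]
ee_rot: [-0.003, 0.996, -0.088, 0.009]
wrist_force: [0.1, -0.0, 1.7]
opening: -0.0
```

```bash
python3 -c "
from h import *
st()"
```

```text
t 4.15 tool sh [  5.9 123.7] z 0.2348 F sh [0.1 0. ] 1.7
```

jog_arm(steps="0 0 0 -.1 -.5 0 1;0 0 0 -.1 -.5 0 1;0 0 0 -.1 -.5 0 1;0 0 0 -.1 -.5 0 1;0 0 0 -.1 -.5 0 1;0 0 0 -.1 -.4 0 1;0 0 0 0 0 0 1")

```text
clock: 4.85
position: [0.5489, 0.0727, 0.2349]
ee_rot: [-0.004, 0.996, -0.088, 0.009]
wrist_force: [-0.3, 1.2, -0.2]
opening: -0.002
```

```bash
python3 -c "
from h import *
st();holes(cap('top'))"
```

```text
t 4.85 tool sh [ 4.9 91.7] z 0.2349 F sh [-0.5  1.1] -0.2
spot [313.1 180. ] sh [ 18.6 -51.7] area 274
```

jog_arm(steps="0 0 0 .35 2 0 1;0 0 0 0 0 3 1;0 0 0 0 0 3 1;0 0 0 -3 -2.5 0 -1;0 0 0 -3 -2.5 0 -1;0 0 0 -3 -2.5 0 -1;0 0 0 -2.4 -2 0 -1;0 0 0 0 0 0 -1;0 0 0 0 0 0 -1;0 0 0 0 0 0 -1")

```text
clock: 5.9
position: [0.4351, -0.0054, 0.2975]
ee_rot: [-0.001, 0.996, -0.087, 0.01]
wrist_force: [0.1, 0.7, 0.3]
opening: 1.0
```

```bash
python3 -c "
from h import *
p=st();c=cap('top');holes(c);both(c,cap('side'),'b3.png');print(env.read_state()['ee_rot'],env.read_state()['opening'])"
```

```text
t 5.9 tool sh [-93.6  -5. ] z 0.2975 F sh [-0.   0.7] 0.3
[-8.19414936e-04  9.96173249e-01 -8.68248407e-02  9.98166819e-03] 1.0019965261515567
```

View pics/b3.png

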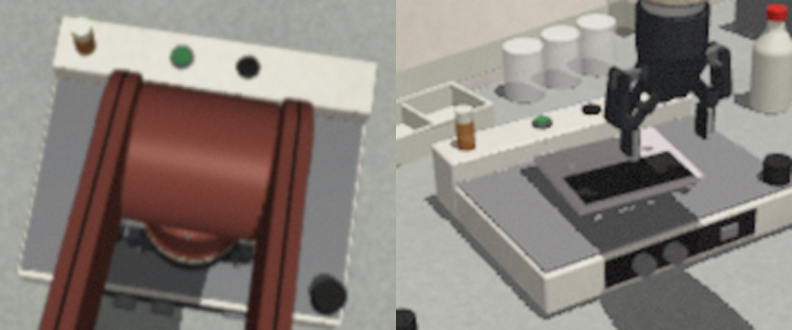

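The side view shows the plate's corners at about (537,157), (578,213), (703,177) and (650,130), with the open fingers in front of and above its front edge. The arm blocks the top view.

```bash
python3 -c "
from h import *
c=cap('side')
W=[cast(c,((u-396)/2.2+170,v/2.2+120),z) for u,v,z in [(537,157,.0776),(578,210,.068),(703,177,.068),(650,130,.0776)]]
print([sh(w) for w in W]);a,t,_,e=fit2d([(.06,.08),(-.06,.08),(-.06,-.08),(.06,-.08)],W);print(a-th,sh(t),e.round(1).tolist())
print('deck corners',[sh(cast(c,((u-396)/2.2+170,v/2.2+120),.06)) for u,v in[(547,300)]],[sh(cast(c,((u-396)/2.2+170,v/2.2+120),.085)) for u,v in[(435,150),(690,85)]])
"
```

```text
[array([56.3, 75.7]), array([-57.8,  87.8]), array([-72.6, -69.4]), array([ 42.5, -73.4])]
-0.08469940260359077 [-7.9  5.2] [[-3.0, -3.6], [2.7, -2.7], [1.8, -0.3], [-1.5, 6.6]]
deck corners [array([-173.9,  191. ])] [array([123.2, 173.6]), array([ 109.5, -181.2])]
```

jog_arm(steps="0 0 0 -.8 .1 -2.5 -1;0 0 0 0 0 -2.5 -1;0 0 0 0 0 -1.5 -1;0 0 0 0 0 0 -1;0 0 0 0 0 0 -1")

```text
clock: 6.55
position: [0.4299, -0.0021, 0.2315]
ee_rot: [-0.001, 0.996, -0.084, 0.011]
wrist_force: [0.2, -0.1, 1.3]
opening: 0.996
```

```bash
python3 -c "
from h import *
p=st();c=cap('side');cv2.imwrite('pics/s4.png',cv2.resize(c['pixels'][140:260,230:370,::-1],None,fx=5,fy=5,interpolation=cv2.INTER_CUBIC))"
```

```text
t 6.55 tool sh [-99.4  -2.7] z 0.2315 F sh [ 0.2 -0.1] 1.3
```

View pics/s4.png

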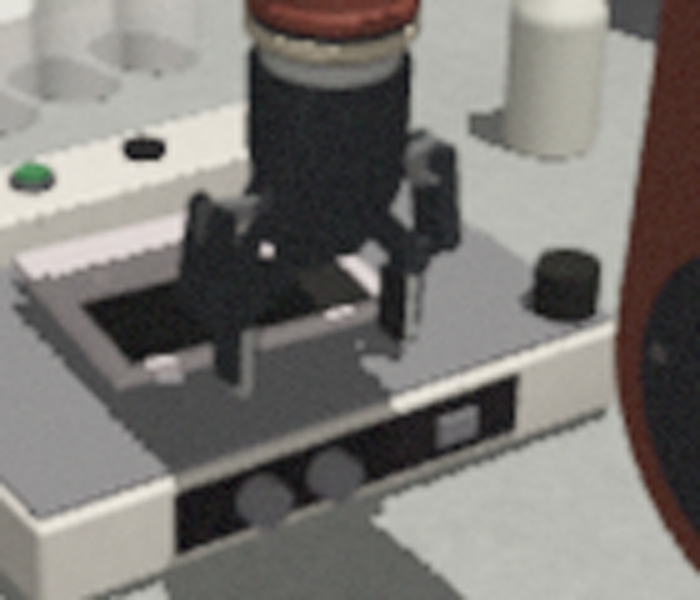

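The fingers stand in front of the plate's front edge, with tips at about (238,390) and (395,340) and both clear of it. I'll lower the last bit while watching the force.

jog_arm(steps="0 0 0 0 0 -.4 -1;0 0 0 0 0 -.4 -1;0 0 0 0 0 0 -1")

```text
clock: 6.9
position: [0.4312, -0.0021, 0.2252]
ee_rot: [-0.001, 0.996, -0.084, 0.013]
wrist_force: [0.2, -0.5, 0.7]
opening: 1.002
```

jog_arm(steps="0 0 0 0 0 -.25 -1;0 0 0 .5 -.1 0 -1;0 0 0 .5 -.1 0 -1;0 0 0 .5 -.1 0 -1;0 0 0 .5 -.1 0 -1;0 0 0 .4 -.07 0 -1;0 0 0 .4 -.07 0 -1;0 0 0 .4 -.07 0 -1;0 0 0 .4 -.07 0 -1;0 0 0 .4 -.07 0 -1")

```text
clock: 7.9
position: [0.4734, -0.0103, 0.2224]
ee_rot: [-0.001, 0.996, -0.084, 0.01]
wrist_force: [-5.9, 0.6, 3.9]
opening: 1.003
```

```bash
python3 -c "
from h import *
p=st()"
```

```text
t 7.9 tool sh [-55.1  -3.2] z 0.2224 F sh [-5.9 -0.5] 3.9
```

jog_arm(steps="0 0 0 .3 -.05 0 -1;0 0 0 .3 -.05 0 -1;0 0 0 .3 -.05 0 -1;0 0 0 .2 -.04 0 -1")

```text
clock: 8.3
position: [0.4848, -0.0123, 0.2221]
ee_rot: [-0.001, 0.996, -0.084, 0.009]
wrist_force: [-10.7, -0.0, 7.9]
opening: 0.998
```

```bash
python3 -c "
from h import *
p=st();c=cap('side');cv2.imwrite('pics/s5.png',cv2.resize(c['pixels'][140:260,210:350,::-1],None,fx=5,fy=5,interpolation=cv2.INTER_CUBIC))"
```

```text
t 8.3 tool sh [-43.5  -3.2] z 0.2221 F sh [-10.6  -1.9] 7.9
```

View pics/s5.png

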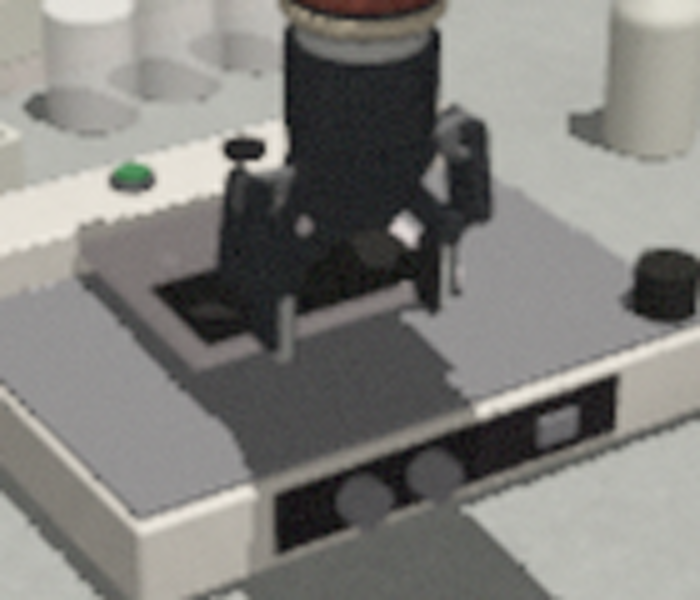

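The plate's left rear corner at about (80,245) now seems to meet the housing. One small extra push, then I'll back off to check from above.

jog_arm(steps="0 0 0 .2 -.04 0 -1;0 0 0 .2 -.04 0 -1;0 0 0 0 0 0 -1")

```text
clock: 8.65
position: [0.4863, -0.0128, 0.2208]
ee_rot: [-0.001, 0.996, -0.085, 0.003]
wrist_force: [-1.8, -0.0, 1.4]
opening: 1.002
```

```bash
python3 -c "
from h import *
p=st()"
```

```text
t 8.65 tool sh [-41.9  -3.5] z 0.2208 F sh [-1.7 -0.3] 1.4
```

jog_arm(steps="0 0 0 -2 .35 0 -1;0 0 0 -1 .2 1 -1;0 0 0 0 0 4 -1;0 0 0 0 0 4 -1;0 0 0 0 0 4 -1;0 0 0 0 -5 0 -1;0 0 0 0 -5 0 -1;0 0 0 0 -5 0 -1;0 0 0 0 -5 0 -1;0 0 0 0 -5 0 -1;0 0 0 0 -5 0 -1;0 0 0 0 -5 0 -1;0 0 0 0 0 0 -1")

```text
clock: 9.95
position: [0.4599, -0.3625, 0.3626]
ee_rot: [0.006, 0.996, -0.081, 0.023]
wrist_force: [0.1, 0.5, -0.7]
opening: 0.998
```

```bash
python3 -c "
from h import *
p=st();c=cap('top');holes(c,.068);both(c,cap('side'),'b6.png')"
```

```text
t 9.95 tool sh [  -7.2 -352.4] z 0.3626 F sh [0.  0.5] -0.7
spot [270.  160.9] sh [50.9 53.1] area 237
spot [312.9 167.9] sh [ 49.4 -47.6] area 252
```

View pics/b6.png

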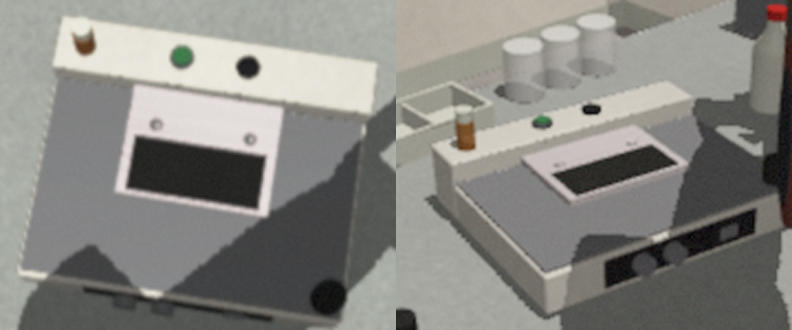

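Both holes, at (157,124) and (250,139) in the composite, now show something bright inside, probably the pins. I'll check this enlarged, along with whether the plate lies flat.

```bash
python3 -c "
from h import *
a=cap('top')['pixels'][138:210,245:340,::-1];b=cap('side')['pixels'][165:225,215:310,::-1]
r=lambda i:cv2.resize(i,None,fx=8,fy=8,interpolation=cv2.INTER_CUBIC)
cv2.imwrite('pics/z7.png',cv2.resize(np.vstack([r(a[:36]),r(b[8:45])]),(760,584)))
c=cap('side')
# side-view plate corners (top surface) if flat and seated
P=[(.089,.08),(-.031,.08),(-.031,-.08),(.089,-.08)]
print(proj(c,[[*(RS@np.array(p)+T),.068] for p in P]).round(1), proj(c,[[*(RS@np.array(p)+T),z] for p,z in zip(P,(.0776,.068,.068,.0776))]).round(1))"
```

```text
[[226.8 190. ]
 [249.9 209.7]
 [303.3 192.7]
 [278.1 175.1]] [[226.6 186.7]
 [249.9 209.7]
 [303.3 192.7]
 [278.1 172. ]]
```

View pics/z7.png

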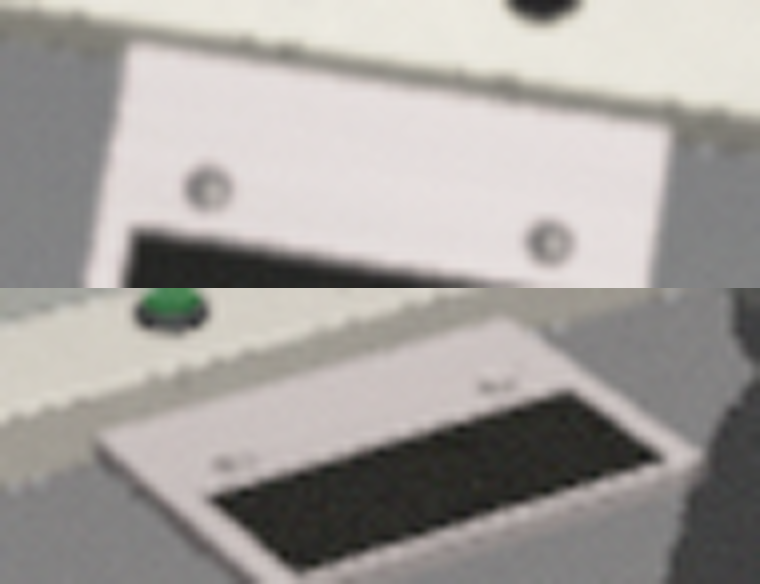

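The pin shows inside both holes. In the side view the rear corners are at (227,192) and (277.5,177), within 2 px of the flat prediction (190 and 175) and well off the tilted one (187 and 172). So the plate is seated and flat, and the arm is clear.

```bash
python3 -c "
from h import *
st();env.hand_in()"
```

```text
t 10.2 tool sh [  -7.6 -345.6] z 0.3623 F sh [-0.4  0.1] 0.6
the job is handed in; nothing more can be done
```

The plate is seated flat over both pins, and I handed the job in at 10.2 s with the arm clear. I nudged the plate right with the shut fingertips, then pushed it squarely back against the rear housing with the open fingers until it dropped.

**Last checks:**
- **Pins:** the enlarged top view shows a pin inside each hole. The holes measure at shaker (51, 53) and (49, -48) mm against the nominal (49, ±50). The roughly 3 mm sideways offset is within my error for the shaker's position, where the fit was off by up to about 5 mm.
- **Flatness:** the rear corners in the side view fit a flat plate to within about 2 px and do not fit a tilted one.
- **Forces:** the highest wrist force reported at the end of any move was about 13 N.
- **Other things:** the vial and the bung look unmoved in the final views. I did not re-measure the others, but the arm stayed clear of them.

**What went wrong on the way:** the first sideways push ran about 8 mm too high, so I backed off, lowered the fingers and repeated it. The repeat went about 10 mm farther right than planned, which turned out to be close to the right place.

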